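Set a kiln shelf around two props

TASK

Set the kiln shelf for firing with the pieces from the wooden ware board: stand the flanged burner on the shelf midway between the two kiln props with the knobbed lid centred on top of it, the small vase straight behind the tall square prop, and the cone plaque straight in front of the short round prop with its long side parallel to the shelf's front edge. Leave about a finger's width (20 mm) of clear space between the vase or plaque and its prop; front is the long side of the shelf that faces the robot, and straight in front or behind is square to that side, however the shelf is turned. The ware is unfired, so set each piece down upright and gently without dropping it, and leave the little bowl and the three-armed stilt where they are.

Things in the scene. Friction and masses are not known exactly. Their poses are not given: they have to be found in the camera images.
- shelf: Kiln shelf: pale fireclay slab, 230 (x) x 290 (y) x 12 mm high, fixed flat on the table, left or right of the robot, turned up to 0.3 rad. Origin: centre of the underside; z up. +x points away from the robot (behind), -x is its front. The two props stand on it at x = 0, y = +95 and -95 mm (which is which varies): its centre is the midpoint between them.
- board: Wooden ware board, 235 (x) x 310 (y) x 12 mm high, fixed flat on the table on the other side. All six loose pieces stand on it at the start, in two rows of three, about 110 mm (along x) and 95 mm (along y) apart, in any order. Origin: centre of the underside; z up.
- tall_prop: Tall kiln prop: pale fireclay square post, 36 x 36 mm, 80 mm high, fixed on the shelf, its axes parallel to the shelf's. Origin: centre of the underside; z up.
- round_prop: Short kiln prop: pale fireclay round post, 40 mm across, 45 mm high, with a dark hole in its top, fixed on the shelf, its axes parallel to the shelf's. Origin: centre of the underside; z up.
- burner: Burner of grey-brown clay, standing on its wide flange: flange 80 mm across and 8 mm high, above it a round open-topped body 52 mm across, 65 mm high over all, with a ring of small air holes in its side. Loose, about 0.22 kg. Grip the body from above, outside, at about 40 mm height. Origin: centre of the underside; z up.
- lid: Flat round lid of grey-brown clay: disc 64 mm across and 8 mm thick, knob in the middle 19 mm across that rises to 30 mm over the underside. Flat below. Loose, about 0.08 kg; lies knob up. On the burner its underside is 65 mm over the burner's. Origin: centre of the underside; z up.
- vase: Small bud vase of grey-brown clay without a flange: round body 44 mm across up to 42 mm height, then a shoulder to a narrow neck (20 mm) and a lip 28 mm across, 68 mm high over all. Loose, about 0.13 kg. Origin: centre of the underside; z up.
- plaque: Cone plaque: grey-brown clay bar, 24 (x) x 76 (y) x 14 mm high, with three slender pale cones (13 mm at the foot, tops 53 mm over the underside) that lean along the bar. Loose, about 0.07 kg. Grip the bar across its 24 mm at mid-length; the cones then stand between the fingers. Origin: centre of the underside; z up. y along the bar.
- bowl: Bystander: small round bowl of grey-brown clay, 62 mm across, 28 mm high, loose on the ware board. Origin: centre of the underside; z up.
- stilt: Bystander: three-armed kiln stilt of pale fireclay, arms 32 mm long, 18 mm high, loose on the ware board. Origin: centre of the underside; z up.
Mind the look-alikes: they are no part of the job. What is shaped like the lid but black is not meant. What is shaped like the burner but pink is not meant.

How it is judged:
At the end, for the whole second after the job is handed in: Upright, at rest on the shelf: burner within 15 mm (each shelf axis) of the props' midpoint; lid on it within 10 mm; vase centre 45-80 mm behind the tall prop's, plaque centre 37-72 mm before the round prop's (gaps 5-40 mm), both within 15 mm sideways; plaque within 0.2 rad of parallel (x of burner in the frame of shelf between -0.015 and 0.015 m and y of burner in the frame of shelf between -0.015 and 0.015 m and z of burner in the frame of shelf between 0.008 and 0.017 m and horizontal distance between lid and burner below 0.01 m and z of lid in the frame of burner between 0.06 and 0.07 m and x of vase in the frame of tall_prop between 0.045 and 0.08 m and y of vase in the frame of tall_prop between -0.015 and 0.015 m and z of vase in the frame of shelf between 0.008 and 0.017 m and x of plaque in the frame of round_prop between -0.072 and -0.037 m and y of plaque in the frame of round_prop between -0.015 and 0.015 m and z of plaque in the frame of shelf between 0.008 and 0.017 m and angle between the y axis of plaque and the y axis of shelf, either way round below 0.2 rad and angle between each of burner, lid, vase, plaque's own z axis and vertical below 0.1 rad and linear speed of each of burner, lid, vase, plaque below 0.02 m/s and angular speed of each of burner, lid, vase, plaque below 0.2 rad/s); the robot touches nothing.
It fails at once if the bowl or the stilt is pushed more than 20 mm from its place (distance of any of bowl, stilt from where it was at the start of the episode above 0.02 m).
It fails at once if a piece is banged down (more than 45 N between it and the shelf, or between lid and burner) (contact force between any of burner, vase, plaque and shelf above 45 N or contact force between lid and burner above 45 N).
It fails at once if a piece falls: let go and dropping faster than 0.6 m/s (a fall of about 20 mm) ((contact force between the fingers and burner below 0.05 N and linear speed of burner above 0.6 m/s) or (contact force between the fingers and lid below 0.05 N and linear speed of lid above 0.6 m/s) or (contact force between the fingers and vase below 0.05 N and linear speed of vase above 0.6 m/s) or (contact force between the fingers and plaque below 0.05 N and linear speed of plaque above 0.6 m/s)).
It also fails if it takes over 115 s, if anything falls off the work surface, if the arm or the gripper's body presses on something with over 40 N, if the wrist force passes 120 N, or if a joint passes its speed limit or range.

ROBOT

A 7-joint arm with a two-finger parallel gripper is mounted at the origin on the work surface. World frame = base frame: x ahead of the robot, y to its left, z up, the work surface at z = 0. Lengths are in m, angles in rad, forces in N, time in s.
With the tool pointing down it reaches from about 0.4 to 0.925 m from the base axis. Payload 4.1 kg.
Tool frame: the origin (TCP) lies between the finger pads; the fingertips stand 8 mm ahead of it and the grasp point (between the pads) lies 11 mm behind it; z points along the fingers, y is the line along which they close (so a half turn about z gives the same grasp; the last joint's range is limited). The gripper opens to 85 mm and grips with 20 to 120 N. Pads are 22 mm wide; open, the fingers measure 114 mm over their backs; the gripper's body (76 mm by 85 mm) begins 54 mm behind the grasp point. The pads swing forward as they close: fully open they stand 13 mm farther back than shut.
Start: joints at [-1.344, 0.398, 0.045, 1.537, -0.019, 1.207, -0.051], TCP at [0.208, 0.616, 0.239] pointing down, gripper open.
Joint ranges: [-2.82, 2.82], [-0.49, 2.23], [-1.37, 1.46], [0, 2.46], [-1.36, 4.5], [0.23, 2], [-2.94, 2.94]. Speed limits (rad/s): [2.57, 2.57, 3.14, 3.14, 3.14, 3.14, 3.14].

INTERFACE

Orientations are given as a 3x3 rotation matrix whose columns are the frame's x, y, z axes.
In Python, from workcell import state, snapshot, sign_off gives the robot as it stands. The module is installed in compiled form; this text tells all that it offers.
- The arm moves only by the tool drive_tool, never from a script. Its argument "rows" is a list of rows, each a list of 6 numbers: the shift along the tool's x, y, z scaled (see below), then the turn, a rotation vector about the tool's x, y, z scaled (see below). In form: [[dx, dy, dz, wx, wy, wz], ...]. A call has 1 to 8 rows; each row shifts and turns the commanded pose from where the row before left it, along the tool's axes as they then stand; what a row does not reach is not made up. The controller multiplies each number of a shift by 0.05 m and each number of a turn by 0.12 rad. A row lasts 1/10 s, in which the tool goes at most 50 mm and 8.59 degrees, less where a joint would pass 70% of its speed; a pose out of reach is approached as far as the arm can. A call with a number of a shift or a turn outside -1 to 1 is refused whole. A call with a gripper value outside its range is refused whole. "hand" is the opening, from 0 (shut) to 1 (fully open), set as the call begins (left out, the last holds). The fingers move at their own pace and stop on an object; "grip_force" is the grip in N (left out, the last holds). Time passes only in rows, so rows that do not move let the fingers close. It gives the time, the measured TCP pose, the force, the opening and the grip force at its end, in the units of the state.
- state(): the state, without advancing time (a new reading comes with each control period).
- snapshot(name): name is "scene" or "top" or "wrist"; returns a dict with "color" (480x640x3 uint8, red, green, blue), "depth" (480x640 float32, m along the optical axis (not along the pixel's ray), 0 where there is no reading), "fov_y" (degrees; the focal length in pixels is half the picture's height over the tangent of half this angle, whatever the lens; pixels are square), "cx", "cy" (the principal point, pixels), "world_from_camera" (4x4, takes a point from camera to world coordinates). Camera axes: x right, y down, z forward; pixel columns grow to the right and rows downward; lengths in m; the calibration is good to about 2 mm. A picture is of the moment at which its call begins.
- sign_off(): hands the job in; it is judged then, once.
The state is a dict: "time": time; "qpos": joint angles; "joint_velocities": joint speeds; "joint_efforts": joint torques, N m; "position": TCP position; "tool_rot": TCP orientation; "contact_force": force on the tool from outside, world axes, zero at the start; "wrist_torque": the same for the moment, N m; "finger_gap": finger opening in m; "finger_force": force on a finger pad.
Only numpy, scipy, OpenCV 4.12 (cv2) and the standard library are available. Lean on these libraries where they do the work, as an engineer would, in place of code of your own. Each camera call takes 0.05 s, during which the arm holds its last target. There are 200 camera calls.

## Working session

There is one attempt and no reset: what is moved stays moved. The work goes in short steps, Python scripts to look and compute and a tool call to move; the robot and the scene stay as the last step left them, time stands still between calls to the robot, and variables do not carry over. Pictures are saved under pics/ and viewed, at most 14 in all, crops included, and the job is handed in when it is done.

Besides the shell and the picture viewer there is one more tool, called after "Call:" by a JSON object that holds its "api" and its "payload", one argument or row to a line. drive_tool: Moves the arm, as the interface text tells. Its arguments: {"type":"object","properties":{"rows":{"type":"array","items":{"type":"array","items":{"type":"number","minimum":-1,"maximum":1}}},"hand":{"type":"number"},"grip_force":{"type":"number"}},"required":["rows"]}

```bash
mkdir -p pics; cat > h.py <<'E'
import numpy as np, cv2
from workcell import state, snapshot, sign_off
def K(s): 
    f=240/np.tan(np.radians(s["fov_y"])/2); return f,s["cx"],s["cy"]
def cloud(s):
    f,cx,cy=K(s); v,u=np.mgrid[0:480,0:640]; d=s["depth"]
    P=np.stack([(u-cx)/f*d,(v-cy)/f*d,d,np.ones_like(d)],-1)
    W=(P@s["world_from_camera"].T)[...,:3]; W[d==0]=np.nan; return W
def save(n,c): cv2.imwrite(f"pics/{n}.png",c[...,::-1])
E
python3 - <<'E'
from h import *
import pickle
D={}
for n in ["scene","top"]:
    s=snapshot(n); D[n]=s; save(n+"0",s["color"]); print(n,s["fov_y"],s["cx"],s["cy"],np.round(s["world_from_camera"],3).tolist(),(s["depth"]==0).mean())
pickle.dump(D,open("d.pkl","wb"))
s=state(); print(s["position"],s["tool_rot"],s["finger_gap"],s["time"])
E
```

```text
scene 49.71245210919004 316.32946446452144 238.9159403288698 [[-0.706, 0.412, -0.576, 1.151], [0.708, 0.398, -0.583, 0.756], [-0.011, -0.82, -0.573, 0.763], [0.0, 0.0, 0.0, 1.0]] 0.0039453125
top 51.07412003311385 321.0649249453768 242.90090964938094 [[-0.003, -0.994, 0.106, 0.344], [-0.999, 0.006, 0.033, 0.044], [-0.034, -0.106, -0.994, 0.989], [0.0, 0.0, 0.0, 1.0]] 0.003880208333333333
[0.20782501 0.61528794 0.23835927] [[-9.47437890e-01  3.19939412e-01 -4.65384756e-04]
 [ 3.19939731e-01  9.47436320e-01 -1.72828533e-03]
 [-1.12024171e-04 -1.78633808e-03 -9.99998398e-01]] 0.08529876674578407 0.1
```

View pics/top0.png

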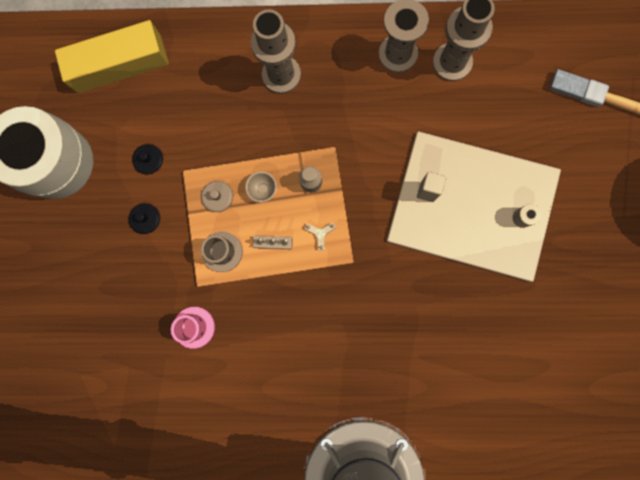

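View pics/scene0.png

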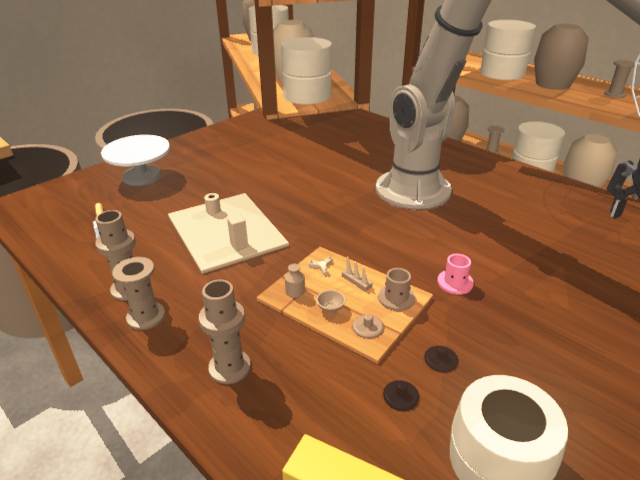

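The candidates are as follows.
- **Lid:** grey-brown disc with a knob on the board at top (217,196). The black look-alikes are at (147,158) and (145,218).
- **Burner:** grey-brown on the board at (218,250). The pink one is at (192,327), and stacked burner-like stands are at (280,55), (402,35) and (465,40), off the board.
- **Other pieces:** vase (311,178), plaque (272,242), bowl (260,187), stilt (318,235).
- **Props:** tall square (433,186), round with hole (527,215).

I'll measure these and make a close crop.

```bash
cat > m.py <<'E'
from h import *
import pickle
from scipy.spatial import ConvexHull
D=pickle.load(open("d.pkl","rb"))
t=D["top"]; W=cloud(t); 
tab=W[380:420,200:300,2]; print("table z",np.nanmedian(tab),np.nanstd(tab))
def slab(seedrect):
    x0,y0,x1,y1=seedrect; m=np.zeros((480,640),np.uint8)
    m[y0:y1,x0:x1]=(W[y0:y1,x0:x1,2]>0.007)
    n,l,st,c=cv2.connectedComponentsWithStats(m); i=1+np.argmax(st[1:,4]); 
    mm=(l==i)&(W[...,2]<0.02); 
    p=W[mm][:,:2].astype(np.float32); (c,sz,a)=cv2.minAreaRect(p); b=cv2.boxPoints((c,sz,a))
    # 'y' axis = long axis
    e=[b[1]-b[0],b[2]-b[1]]; L=max(e,key=np.linalg.norm); L=L*np.sign(L[1]); 
    print("slab c",np.round(c,4),"sz",np.round(sz,4),"yaw",np.arctan2(-L[0],L[1]),"z",np.median(W[mm][:,2])); return (l==i)
mb=slab((175,140,360,295)); ms=slab((380,125,570,285))
S=cloud(D["scene"])
for nm,u,v,zt in [("lid",217,196,.042),("burner",218,250,.077),("vase",311,178,.08),("plaque",272,242,.026),("bowl",260,187,.04),("stilt",318,235,.03),("tall",433,186,.092),("round",527,215,.057)]:
    m=(W[...,2]>0.0165).astype(np.uint8); n,l,st,c=cv2.connectedComponentsWithStats(m)
    i=l[v,u]
    if i==0: 
        w=l[v-8:v+9,u-8:u+9]; i=np.bincount(w[w>0]).argmax()
    q=W[l==i]; lo,hi=q.min(0),q.max(0)
    tp=q[abs(q[:,2]-zt)<0.004]
    r=[(l[..., ]==i).sum(),np.round(lo,3),np.round(hi,3)]
    print(nm,*r)
    # both views near it at the top height
    A=np.concatenate([W.reshape(-1,3),S.reshape(-1,3)]); 
    for lab,C in(("top",W),("scene",S)):
        C=C.reshape(-1,3); k=(np.hypot(*(C[:,:2]-np.median(q[:,:2],0)).T)<0.06)&(abs(C[:,2]-zt)<0.004); tp=C[k]
        if len(tp)>8:
            cc,rr=cv2.minEnclosingCircle(tp[:,:2].astype(np.float32)); R=cv2.minAreaRect(tp[:,:2].astype(np.float32))
            print("   ",lab,len(tp),"circ",np.round(cc,4),round(rr,4),"rect",np.round(R[0],4),np.round(R[1],4),round(R[2],1))
s=cv2.resize(t["color"][130:340,130:370],None,fx=3,fy=3,interpolation=cv2.INTER_CUBIC)[:600]; save("crop1",s[:600,:720])
E
python3 m.py
```

```text
table z -0.0001731199667672767 0.0017851206508615193
slab c [0.5042 0.1847] sz [0.2357 0.3105] yaw 0.14708892 z 0.01171386289103804
slab c [ 0.5224 -0.2231] sz [0.2908 0.2312] yaw -0.28289044 z 0.011801000610269563
lid 714 [0.512 0.252 0.017] [0.575 0.315 0.045]
    top 68 circ [0.5429 0.2836] 0.0094 rect [0.5425 0.283 ] [0.0179 0.0162] 0.6
    scene 59 circ [0.5482 0.259 ] 0.0366 rect [0.5505 0.2595] [0.0181 0.0718] 12.5
burner 1277 [0.394 0.23  0.017] [0.472 0.31  0.081]
    top 213 circ [0.4332 0.2706] 0.0263 rect [0.4332 0.2704] [0.0507 0.0508] 59.2
    scene 163 circ [0.4333 0.2723] 0.0279 rect [0.4334 0.2731] [0.0544 0.0482] 37.1
vase 483 [0.548 0.074 0.017] [0.591 0.118 0.084]
    top 150 circ [0.5708 0.0964] 0.0133 rect [0.5704 0.0965] [0.0243 0.0249] 26.0
    scene 84 circ [0.5707 0.0981] 0.0151 rect [0.5707 0.0983] [0.0294 0.0246] 65.0
plaque 504 [0.437 0.133 0.017] [0.463 0.209 0.067]
    top 393 circ [0.4511 0.1709] 0.0387 rect [0.4502 0.1711] [0.076  0.0241] 87.6
    scene 201 circ [0.4521 0.1737] 0.0402 rect [0.4513 0.1734] [0.0787 0.0265] 89.6
bowl 710 [0.526 0.162 0.0
[... 161 characters left out ...]
0.1941] [0.0605 0.0594] 72.2
stilt 308 [0.435 0.05  0.017] [0.488 0.108 0.032]
    top 16 circ [0.4686 0.094 ] 0.0426 rect [0.4695 0.0938] [0.0701 0.0497] 72.3
    scene 12 circ [0.4664 0.0804] 0.0294 rect [0.4707 0.0742] [0.0515 0.0435] 33.3
tall 622 [ 0.527 -0.153  0.017] [ 0.57  -0.11   0.095]
    top 383 circ [ 0.5488 -0.1316] 0.0244 rect [ 0.5487 -0.1312] [0.0358 0.0365] 73.4
    scene 137 circ [ 0.549  -0.1288] 0.0237 rect [ 0.549  -0.1299] [0.0404 0.0348] 73.3
round 513 [ 0.476 -0.333  0.017] [ 0.516 -0.293  0.061]
    top 355 circ [ 0.496  -0.3139] 0.0203 rect [ 0.496  -0.3136] [0.0385 0.039 ] 41.5
    scene 99 circ [ 0.4962 -0.3105] 0.0213 rect [ 0.4966 -0.311 ] [0.0399 0.0376] 53.8
```

View pics/crop1.png

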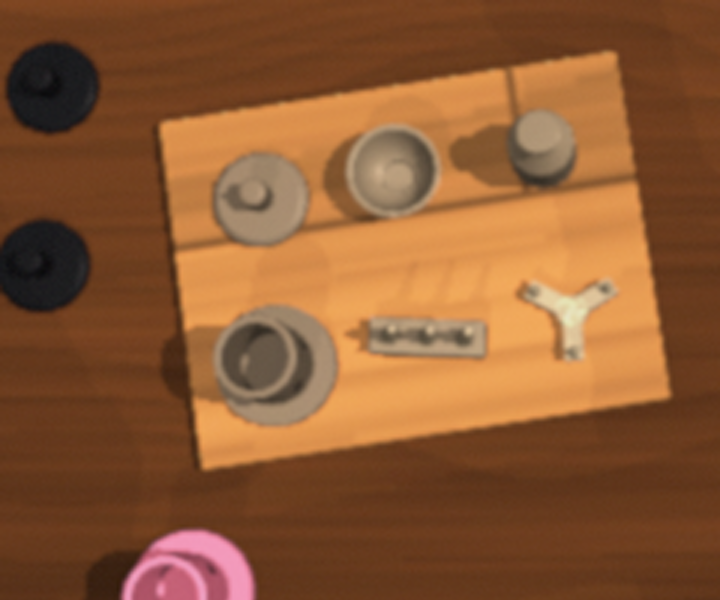

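The close crop confirms the choice. The grey-brown lid is at crop (260,197), the burner at (260,360), the plaque at (427,337) and the vase at (541,143), all on the board. The black lids and the pink burner are off it. Both views agree to about 2 mm, so I'll start with the burner, turning first.

```bash
cat > go.py <<'E'
import sys; from h import *
# usage: go.py x y z closing_angle  -> turn (units about tool z), then shift (units) in axes after the turn, and in axes now
x,y,z,a=map(float,sys.argv[1:5]); s=state(); R=np.array(s["tool_rot"]); p=np.array(s["position"])
c=np.arctan2(R[1,1],R[0,1]); d=(a-c+np.pi/2)%np.pi-np.pi/2
yd=np.array([np.cos(c+d),np.sin(c+d),0]); zd=np.array([0,0,-1.]); xd=np.cross(yd,zd); T=np.array([xd,yd,zd]).T
e=np.array([x,y,z])-p
print("turn wz",round(-d/.12,2),"shift after turn",np.round(T.T@e/.05,2),"now",np.round(R.T@e/.05,2),"tilt",np.round(np.cross(R[:,2],zd)@R/.12,2))
print("pos",np.round(p,4),"t",s["time"],"gap",round(s["finger_gap"],4),"F",np.round(s["contact_force"],1),"ff",np.round(s["finger_force"],1),"q",np.round(s["qpos"],2))
E
python3 go.py 0.4332 0.271 0.16 0.25
```

```text
turn wz 8.29 shift after turn [-7.79  2.66  1.57] now [-6.47 -5.08  1.58] tilt [-0.01  0.    0.  ]
pos [0.2078 0.6153 0.2384] t 0.1 gap 0.0853 F [-0.8  0.1  0.4] ff 0.0 q [-1.34  0.4   0.05  1.54 -0.02  1.21 -0.05]
```

Call:
{"api": "drive_tool", "payload": {
  "rows": [
    [0,0,0,0,0,1],
    [0,0,0,0,0,1],
    [0,0,0,0,0,1],
    [0,0,0,0,0,1],
    [0,0,0,0,0,1],
    [0,0,0,0,0,1],
    [0,0,0,0,0,1],
    [0,0,0,0,0,1]
  ],
  "hand": 1
}}

```text
time: 0.9
position: [0.2079, 0.6155, 0.2387]
tool_rot: [[-0.277, 0.961, -0.0], [0.961, 0.277, -0.001], [-0.001, -0.001, -1.0]]
contact_force: [-0.0, 0.7, -0.1]
finger_gap: 0.0852
finger_force: 0.0
```

Call:
{"api": "drive_tool", "payload": {
  "rows": [
    [-0.9,0.3,0,0,0,0],
    [-0.9,0.3,0,0,0,0],
    [-0.9,0.3,0,0,0,0],
    [-0.9,0.3,0,0,0,0],
    [-0.9,0.3,0,0,0,0],
    [-0.9,0.3,0,0,0,0],
    [-0.9,0.3,0,0,0,0],
    [-0.9,0.3,0,0,0,0]
  ]
}}

```text
time: 1.7
position: [0.425, 0.3022, 0.2391]
tool_rot: [[-0.281, 0.96, -0.0], [0.96, 0.281, 0.0], [0.0, -0.0, -1.0]]
contact_force: [-0.3, 0.5, 0.4]
finger_gap: 0.0854
finger_force: 0.0
```

```bash
python3 go.py 0.4332 0.271 0.16 0.25
```

```text
turn wz 0.29 shift after turn [-0.65  0.    1.58] now [-0.65 -0.02  1.58] tilt [-0. -0. -0.]
pos [0.425  0.3022 0.2391] t 1.7 gap 0.0854 F [-0.3  0.5  0.4] ff 0.0 q [-1.06  0.18  0.41  1.85 -0.08  1.13 -0.34]
```

Call:
{"api": "drive_tool", "payload": {
  "rows": [
    [-0.65,-0.02,0.5,0,0,0.29],
    [0,0,0.7,0,0,0],
    [0,0,0.4,0,0,0],
    [0,0,0,0,0,0]
  ]
}}

```text
time: 2.1
position: [0.4304, 0.2708, 0.1564]
tool_rot: [[-0.247, 0.969, -0.005], [0.969, 0.247, -0.005], [-0.003, -0.006, -1.0]]
contact_force: [-0.5, -0.3, 0.6]
finger_gap: 0.0853
finger_force: 0.0
```

```bash
python3 go.py 0.4332 0.271 0.041 0.25; python3 - <<'E'
from h import *
s=snapshot("wrist"); save("w1",s["color"])
E
```

```text
turn wz -0.0 shift after turn [-0.01  0.06  2.31] now [-0.    0.07  2.31] tilt [-0.05  0.03 -0.  ]
pos [0.4304 0.2708 0.1564] t 2.1 gap 0.0853 F [-0.5 -0.3  0.6] ff 0.0 q [-1.01  0.25  0.42  1.97 -0.13  0.95 -0.27]
```

View pics/w1.png

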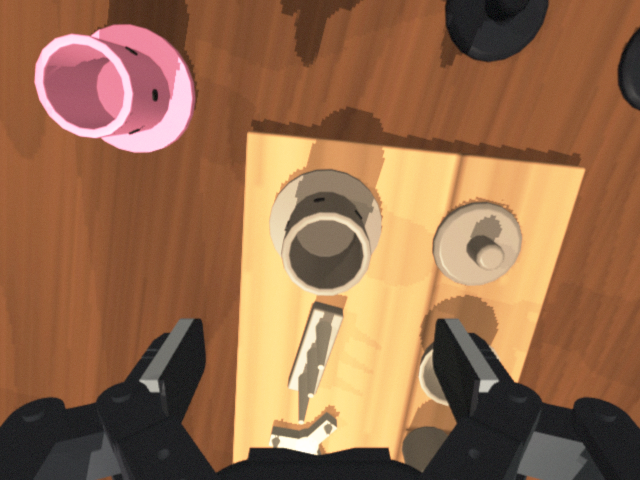

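The burner rim at (325,250) lies on the finger midline (about 320). Descending.

Call:
{"api": "drive_tool", "payload": {
  "rows": [
    [0,0.06,0.5,-0.05,0.03,0],
    [0,0,0.7,0,0,0],
    [0,0,0.7,0,0,0],
    [0,0,0.4,0,0,0],
    [0,0,0,0,0,0],
    [0,0,0,0,0,0]
  ]
}}

```text
time: 2.75
position: [0.437, 0.2748, 0.0456]
tool_rot: [[-0.248, 0.969, 0.007], [0.969, 0.248, 0.006], [0.004, 0.008, -1.0]]
contact_force: [-0.5, 0.6, 0.2]
finger_gap: 0.0857
finger_force: 0.0
```

Call:
{"api": "drive_tool", "payload": {
  "rows": [
    [0,0,0,0,0,0],
    [0,0,0,0,0,0],
    [0,0,0,0,0,0],
    [0,0,0,0,0,0],
    [0,0,0,0,0,0],
    [0,0,0,0,0,0]
  ],
  "hand": 0,
  "grip_force": 30
}}

```text
time: 3.35
position: [0.4363, 0.2745, 0.0459]
tool_rot: [[-0.248, 0.969, 0.005], [0.969, 0.248, 0.007], [0.005, 0.007, -1.0]]
contact_force: [-1.2, -0.3, 7.4]
finger_gap: 0.0522
finger_force: 30.5
```

```bash
python3 go.py 0.4332 0.271 0.16 0.25
```

```text
turn wz 0.0 shift after turn [-0.05 -0.08 -2.28] now [-0.04 -0.06 -2.28] tilt [ 0.06 -0.04 -0.  ]
pos [0.4363 0.2745 0.0459] t 3.35 gap 0.0522 F [-1.2 -0.3  7.4] ff 30.5 q [-0.95  0.42  0.37  2.05 -0.24  0.7  -0.18]
```

Call:
{"api": "drive_tool", "payload": {
  "rows": [
    [0,0,-0.3,0,0,0],
    [0,0,-0.6,0,0,0],
    [0,0,-0.8,0.06,-0.04,0],
    [0,0,-0.8,0,0,1],
    [0,0,0,0,0,1],
    [0,0,0,0,0,1],
    [0,0,0,0,0,1],
    [0,0,0,0,0,0.4]
  ]
}}

```text
time: 4.15
position: [0.4352, 0.2733, 0.1696]
tool_rot: [[0.277, 0.961, -0.001], [0.961, -0.277, -0.001], [-0.001, -0.001, -1.0]]
contact_force: [-0.4, 0.4, -2.9]
finger_gap: 0.0522
finger_force: 32.5
```

```bash
python3 go.py 0.5231 -0.2203 0.17 -0.281
```

```text
turn wz 0.0 shift after turn [-9.    4.43 -0.01] now [-9.    4.43  0.  ] tilt [-0.    0.01 -0.  ]
pos [0.4352 0.2733 0.1696] t 4.15 gap 0.0522 F [-0.4  0.4 -2.9] ff 32.5 q [-1.1   0.25  0.53  1.95 -0.15  0.98 -0.78]
```

Call:
{"api": "drive_tool", "payload": {
  "rows": [
    [-0.5,0.25,0,0,0,0],
    [-0.8,0.4,0,0,0,0],
    [-0.8,0.4,0,0,0,0],
    [-0.8,0.4,0,0,0,0],
    [-0.8,0.4,0,0,0,0],
    [-0.8,0.4,0,0,0,0],
    [-0.8,0.4,0,0,0,0],
    [-0.8,0.4,0,0,0,0]
  ]
}}

```text
time: 4.95
position: [0.4984, -0.0632, 0.1701]
tool_rot: [[0.274, 0.962, -0.0], [0.962, -0.274, -0.0], [-0.0, -0.0, -1.0]]
contact_force: [0.7, -0.0, -3.1]
finger_gap: 0.0526
finger_force: 32.5
```

Call:
{"api": "drive_tool", "payload": {
  "rows": [
    [-0.8,0.4,0,0,0,0],
    [-0.8,0.35,0,0,0,0],
    [-0.7,0.3,0,0,0,0],
    [-0.4,0.2,0,0,0,0],
    [0,0,0,0,0,0],
    [0,0,0,0,0,0]
  ]
}}

```text
time: 5.55
position: [0.5212, -0.2085, 0.1698]
tool_rot: [[0.275, 0.961, -0.001], [0.961, -0.275, -0.0], [-0.001, -0.001, -1.0]]
contact_force: [0.3, 0.9, -2.8]
finger_gap: 0.0521
finger_force: 32.6
```

```bash
python3 go.py 0.5231 -0.2203 0.05 -0.281
```

```text
turn wz 0.02 shift after turn [-0.22  0.1   2.4 ] now [-0.22  0.1   2.4 ] tilt [-0.01  0.01  0.  ]
pos [ 0.5212 -0.2085  0.1698] t 5.55 gap 0.0521 F [ 0.3  0.9 -2.8] ff 32.6 q [-0.27  0.39  0.73  1.85 -0.3   1.02  0.3 ]
```

Call:
{"api": "drive_tool", "payload": {
  "rows": [
    [-0.22,0.1,0.3,0,0,0],
    [0,0,0.5,0,0,0],
    [0,0,0.5,0,0,0],
    [0,0,0.5,0,0,0],
    [0,0,0.3,0,0,0],
    [0,0,0.1,0,0,0],
    [0,0,0,0,0,0]
  ]
}}

```text
time: 6.25
position: [0.5234, -0.2198, 0.0597]
tool_rot: [[0.273, 0.962, -0.001], [0.962, -0.273, -0.001], [-0.001, -0.001, -1.0]]
contact_force: [0.5, 0.2, -2.3]
finger_gap: 0.052
finger_force: 32.6
```

```bash
python3 go.py 0.5231 -0.2203 0.046 -0.281
```

```text
turn wz 0.04 shift after turn [-0.01 -0.    0.27] now [-0.01 -0.    0.27] tilt [-0.01  0.01 -0.  ]
pos [ 0.5234 -0.2198  0.0597] t 6.25 gap 0.052 F [ 0.5  0.2 -2.3] ff 32.6 q [-0.17  0.54  0.64  1.92 -0.43  0.82  0.42]
```

Call:
{"api": "drive_tool", "payload": {
  "rows": [
    [0,0,0.08,0,0,0],
    [0,0,0.06,0,0,0],
    [0,0,0.04,0,0,0],
    [0,0,0.03,0,0,0],
    [0,0,0.02,0,0,0],
    [0,0,0.02,0,0,0],
    [0,0,0,0,0,0]
  ]
}}

```text
time: 6.95
position: [0.5233, -0.2207, 0.0473]
tool_rot: [[0.274, 0.962, -0.001], [0.962, -0.274, -0.001], [-0.002, -0.001, -1.0]]
contact_force: [0.1, -0.2, -2.8]
finger_gap: 0.0521
finger_force: 32.6
```

Call:
{"api": "drive_tool", "payload": {
  "rows": [
    [0,0,0.02,0,0,0],
    [0,0,0.02,0,0,0],
    [0,0,0,0,0,0]
  ]
}}

```text
time: 7.25
position: [0.5235, -0.221, 0.0462]
tool_rot: [[0.274, 0.962, -0.0], [0.962, -0.274, -0.001], [-0.001, -0.0, -1.0]]
contact_force: [-2.2, 0.5, 3.8]
finger_gap: 0.0522
finger_force: 33.0
```

The burner has touched down (force sign flipped). Releasing and rising.

Call:
{"api": "drive_tool", "payload": {
  "rows": [
    [0,0,0,0,0,0],
    [0,0,0,0,0,0],
    [0,0,0,0,0,0],
    [0,0,0,0,0,0],
    [0,0,-0.2,0,0,0],
    [0,0,-0.5,0,0,0],
    [0,0,-0.8,0,0,0],
    [0,0,-0.8,0,0,0]
  ],
  "hand": 1
}}

```text
time: 8.05
position: [0.523, -0.2206, 0.1619]
tool_rot: [[0.275, 0.962, -0.002], [0.962, -0.275, -0.001], [-0.002, -0.001, -1.0]]
contact_force: [0.4, -0.3, -0.4]
finger_gap: 0.0855
finger_force: 0.0
```

```bash
python3 go.py 0.543 0.2835 0.15 0.25; cat > b.py <<'E'
from h import *
s=snapshot("top"); W=cloud(s); P=W.reshape(-1,3)
k=(np.hypot(P[:,0]-.5224,P[:,1]+.2228)<.06)&(abs(P[:,2]-.077)<.004)
print(k.sum(), cv2.minEnclosingCircle(P[k][:,:2].astype(np.float32)) if k.sum()>8 else "")
k=(np.hypot(P[:,0]-.5224,P[:,1]+.2228)<.06)&(abs(P[:,2]-.020)<.003)
print(k.sum(), cv2.minEnclosingCircle(P[k][:,:2].astype(np.float32)) if k.sum()>8 else "")
E
python3 b.py
```

```text
turn wz -4.4 shift after turn [9.67 2.88 0.24] now [ 9.81 -2.38  0.22] tilt [-0.01  0.02  0.  ]
pos [ 0.523  -0.2206  0.1619] t 8.05 gap 0.0855 F [ 0.4 -0.3 -0.4] ff 0.0 q [-0.25  0.41  0.73  1.84 -0.32  1.01  0.33]
176 ((0.5223492980003357, -0.2235901951789856), 0.026225490495562553)
524 ((0.5212149620056152, -0.21222373843193054), 0.04835743084549904)
```

Burner is within 1 mm of the midpoint. Next is the lid, keeping the same orientation.

Call:
{"api": "drive_tool", "payload": {
  "rows": [
    [0.7,-0.15,0,0,0,0],
    [0.9,-0.22,0,0,0,0],
    [0.9,-0.22,0,0,0,0],
    [0.9,-0.22,0,0,0,0],
    [0.9,-0.22,0,0,0,0],
    [0.9,-0.22,0,0,0,0],
    [0.9,-0.22,0,0,0,0],
    [0.9,-0.22,0,0,0,0]
  ],
  "hand": 0.55
}}

```text
time: 8.9
position: [0.5382, 0.141, 0.1606]
tool_rot: [[0.274, 0.962, 0.0], [0.962, -0.274, -0.001], [-0.001, 0.001, -1.0]]
contact_force: [1.2, 1.3, -0.0]
finger_gap: 0.0465
finger_force: 0.0
```

Call:
{"api": "drive_tool", "payload": {
  "rows": [
    [0.9,-0.22,0,0,0,0],
    [0.9,-0.22,0,0,0,0],
    [0.6,-0.15,0,0,0,0],
    [0.2,-0.05,0,0,0,0],
    [0,0,0,0,0,0],
    [0,0,0,0,0,0]
  ]
}}

```text
time: 9.5
position: [0.5434, 0.2706, 0.1599]
tool_rot: [[0.276, 0.961, -0.001], [0.961, -0.276, -0.003], [-0.003, 0.0, -1.0]]
contact_force: [-0.6, -0.4, 0.3]
finger_gap: 0.0468
finger_force: 0.0
```

```bash
python3 go.py 0.543 0.2835 0.031 -0.278
```

```text
turn wz -0.02 shift after turn [ 0.25 -0.08  2.58] now [ 0.25 -0.08  2.58] tilt [ 0.    0.02 -0.  ]
pos [0.5434 0.2706 0.1599] t 9.5 gap 0.0468 F [-0.6 -0.4  0.3] ff 0.0 q [-0.99  0.46  0.61  1.74 -0.3   1.04 -0.56]
```

Call:
{"api": "drive_tool", "payload": {
  "rows": [
    [0.25,-0.08,0.3,0,0,0],
    [0,0,0.6,0,0,0],
    [0,0,0.6,0,0,0],
    [0,0,0.4,0,0,0],
    [0,0,0.2,0,0,0],
    [0,0,0,0,0,0],
    [0,0,0,0,0,0]
  ]
}}

```text
time: 10.2
position: [0.5432, 0.2857, 0.0552]
tool_rot: [[0.275, 0.961, 0.0], [0.961, -0.275, -0.001], [-0.001, 0.0, -1.0]]
contact_force: [0.7, 0.1, -0.6]
finger_gap: 0.0474
finger_force: 0.0
```

```bash
python3 go.py 0.543 0.2835 0.031 -0.278
```

```text
turn wz -0.01 shift after turn [-0.04  0.01  0.48] now [-0.04  0.01  0.48] tilt [ 0.    0.01 -0.  ]
pos [0.5432 0.2857 0.0552] t 10.2 gap 0.0474 F [ 0.7  0.1 -0.6] ff 0.0 q [-0.95  0.59  0.54  1.8  -0.39  0.85 -0.51]
```

Call:
{"api": "drive_tool", "payload": {
  "rows": [
    [-0.04,0.01,0.2,0,0,0],
    [0,0,0.2,0,0,0],
    [0,0,0.06,0,0,0],
    [0,0,0,0,0,0],
    [0,0,0,0,0,0]
  ]
}}

```text
time: 10.7
position: [0.5425, 0.284, 0.0317]
tool_rot: [[0.274, 0.962, -0.001], [0.962, -0.274, -0.001], [-0.001, -0.0, -1.0]]
contact_force: [1.0, -1.3, -0.6]
finger_gap: 0.0469
finger_force: 0.0
```

Call:
{"api": "drive_tool", "payload": {
  "rows": [
    [0,0,0,0,0,0],
    [0,0,0,0,0,0],
    [0,0,0,0,0,0],
    [0,0,0,0,0,0],
    [0,0,0,0,0,0]
  ],
  "hand": 0,
  "grip_force": 25
}}

```text
time: 11.2
position: [0.5428, 0.2841, 0.0322]
tool_rot: [[0.274, 0.962, -0.0], [0.962, -0.274, -0.001], [-0.001, 0.0, -1.0]]
contact_force: [-0.9, 0.6, 3.2]
finger_gap: 0.0177
finger_force: 24.6
```

Call:
{"api": "drive_tool", "payload": {
  "rows": [
    [0,0,-0.3,0,0,0],
    [0,0,-0.6,0,0,0],
    [0,0,-0.8,0,0,0],
    [0,0,-0.8,0,0,0],
    [-0.4,0.1,-0.5,0,0,0],
    [-0.7,0.17,0,0,0,0],
    [-0.9,0.22,0,0,0,0],
    [-0.9,0.22,0,0,0,0]
  ]
}}

```text
time: 12.0
position: [0.5366, 0.1336, 0.1828]
tool_rot: [[0.273, 0.962, -0.0], [0.962, -0.273, -0.001], [-0.001, 0.0, -1.0]]
contact_force: [0.8, -0.3, -1.5]
finger_gap: 0.018
finger_force: 24.6
```

Call:
{"api": "drive_tool", "payload": {
  "rows": [
    [-0.9,0.22,0,0,0,0],
    [-0.9,0.22,0,0,0,0],
    [-0.9,0.22,0,0,0,0],
    [-0.9,0.22,0,0,0,0],
    [-0.9,0.22,0,0,0,0],
    [-0.9,0.22,0,0,0,0],
    [-0.9,0.22,0,0,0,0],
    [-0.4,0.1,0,0,0,0]
  ]
}}

```text
time: 12.8
position: [0.5222, -0.2155, 0.1836]
tool_rot: [[0.281, 0.96, -0.0], [0.96, -0.281, -0.004], [-0.004, 0.001, -1.0]]
contact_force: [-0.1, 0.4, -0.9]
finger_gap: 0.0177
finger_force: 24.6
```

```bash
python3 go.py 0.5223 -0.2230 0.11 -0.278
```

```text
turn wz -0.05 shift after turn [-0.14  0.04  1.47] now [-0.14  0.04  1.47] tilt [ 0.01  0.03 -0.  ]
pos [ 0.5222 -0.2155  0.1836] t 12.8 gap 0.0177 F [-0.1  0.4 -0.9] ff 24.6 q [-0.29  0.38  0.77  1.83 -0.3   1.05  0.31]
```

Call:
{"api": "drive_tool", "payload": {
  "rows": [
    [-0.14,0.04,0.2,0.01,0.02,0],
    [0,0,0.4,0,0,0],
    [0,0,0.4,0,0,0],
    [0,0,0.3,0,0,0],
    [0,0,0.1,0,0,0],
    [0,0,0,0,0,0],
    [0,0,0,0,0,0]
  ]
}}

```text
time: 13.5
position: [0.5245, -0.2169, 0.113]
tool_rot: [[0.274, 0.962, -0.0], [0.962, -0.274, 0.001], [0.001, -0.001, -1.0]]
contact_force: [0.2, 0.4, -0.6]
finger_gap: 0.0177
finger_force: 24.6
```

```bash
python3 go.py 0.5223 -0.2230 0.0975 -0.278;  python3 - <<'E'
from h import *
s=snapshot("wrist"); save("w2",s["color"])
s=snapshot("scene"); save("s2",cv2.resize(s["color"][150:310,130:350],None,fx=3,fy=3))
E
```

```text
turn wz 0.01 shift after turn [-0.13 -0.01  0.31] now [-0.13 -0.01  0.31] tilt [-0.   -0.01  0.  ]
pos [ 0.5245 -0.2169  0.113 ] t 13.5 gap 0.0177 F [ 0.2  0.4 -0.6] ff 24.6 q [-0.23  0.48  0.71  1.88 -0.38  0.92  0.38]
```

View pics/s2.png

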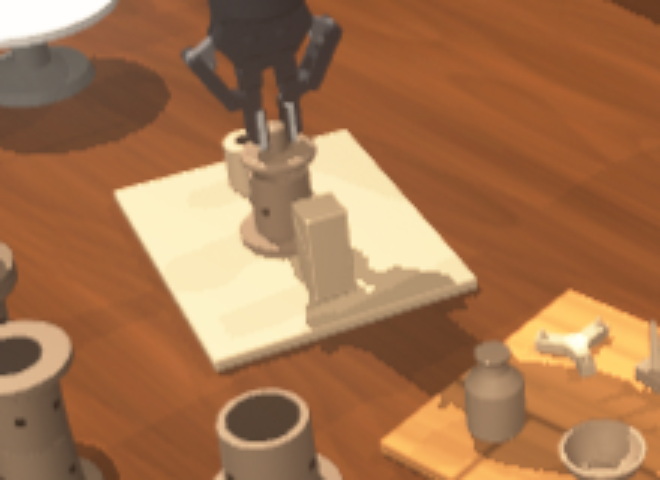

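The lid is held level just above the burner (crop (280,150)). I'll correct the 6 mm offset, then lower.

Call:
{"api": "drive_tool", "payload": {
  "rows": [
    [-0.13,0,0.05,0,0,0],
    [0,0,0.08,0,0,0],
    [0,0,0.05,0,0,0],
    [0,0,0.03,0,0,0],
    [0,0,0,0,0,0]
  ]
}}

```text
time: 14.1
position: [0.5219, -0.223, 0.1015]
tool_rot: [[0.274, 0.962, -0.002], [0.962, -0.274, 0.002], [0.001, -0.002, -1.0]]
contact_force: [-0.2, 0.4, -0.4]
finger_gap: 0.018
finger_force: 24.6
```

```bash
python3 go.py 0.5223 -0.2230 0.0972 -0.278
```

```text
turn wz 0.0 shift after turn [0.   0.01 0.09] now [0.   0.01 0.09] tilt [-0.02 -0.01  0.  ]
pos [ 0.5219 -0.223   0.1015] t 14.1 gap 0.018 F [-0.2  0.4 -0.4] ff 24.6 q [-0.21  0.49  0.7   1.89 -0.4   0.91  0.41]
```

Call:
{"api": "drive_tool", "payload": {
  "rows": [
    [0,0,0.03,0,0,0],
    [0,0,0.02,0,0,0],
    [0,0,0.02,0,0,0],
    [0,0,0.01,0,0,0],
    [0,0,0,0,0,0]
  ]
}}

```text
time: 14.6
position: [0.5221, -0.2232, 0.0978]
tool_rot: [[0.274, 0.962, -0.001], [0.962, -0.274, 0.001], [0.001, -0.002, -1.0]]
contact_force: [-0.3, -0.1, -1.4]
finger_gap: 0.0175
finger_force: 24.6
```

Call:
{"api": "drive_tool", "payload": {
  "rows": [
    [0,0,0.02,0,0,0],
    [0,0,0,0,0,0]
  ]
}}

```text
time: 14.8
position: [0.5222, -0.2232, 0.0972]
tool_rot: [[0.274, 0.962, -0.001], [0.962, -0.274, 0.001], [0.001, -0.001, -1.0]]
contact_force: [-0.5, 0.4, 0.9]
finger_gap: 0.018
finger_force: 24.8
```

Call:
{"api": "drive_tool", "payload": {
  "rows": [
    [0,0,0.01,0,0,0],
    [0,0,0,0,0,0]
  ]
}}

```text
time: 15.0
position: [0.5222, -0.2233, 0.0971]
tool_rot: [[0.274, 0.962, -0.001], [0.962, -0.274, 0.002], [0.001, -0.001, -1.0]]
contact_force: [-1.1, 1.8, 5.6]
finger_gap: 0.0179
finger_force: 25.2
```

Call:
{"api": "drive_tool", "payload": {
  "rows": [
    [0,0,0,0,0,0],
    [0,0,0,0,0,0],
    [0,0,0,0,0,0],
    [0,0,0,0,0,0],
    [0,0,-0.2,0,0,0],
    [0,0,-0.5,0,0,0],
    [0,0,-0.6,0,0,0],
    [0,0,-0.6,0,0,0]
  ],
  "hand": 0.55
}}

```text
time: 15.8
position: [0.522, -0.2235, 0.193]
tool_rot: [[0.275, 0.962, -0.001], [0.962, -0.275, 0.001], [0.001, -0.002, -1.0]]
contact_force: [0.9, 0.3, -0.0]
finger_gap: 0.0469
finger_force: 0.0
```

```bash
python3 go.py 0.5706 0.0968 0.16 1.29;  python3 - <<'E'
from h import *
s=snapshot("top"); P=cloud(s).reshape(-1,3)
for z,t in((.107,.004),(.085,.004)):
    k=(np.hypot(P[:,0]-.5224,P[:,1]+.2228)<.04)&(abs(P[:,2]-z)<t); q=P[k]
    if k.sum()>8: print(z,k.sum(), cv2.minEnclosingCircle(q[:,:2].astype(np.float32)),q[:,2].mean())
E
```

```text
turn wz -13.07 shift after turn [0.84 6.42 0.66] now [ 6.43 -0.82  0.66] tilt [-0.01 -0.01 -0.  ]
pos [ 0.522  -0.2235  0.193 ] t 15.8 gap 0.0469 F [ 0.9  0.3 -0. ] ff 0.0 q [-0.28  0.38  0.77  1.81 -0.3   1.08  0.33]
0.107 81 ((0.5220516920089722, -0.22217759490013123), 0.009054559282958508) 0.10658229964650158
0.085 738 ((0.5227816700935364, -0.22254885733127594), 0.03207036852836609) 0.08462676048706753
```

The lid is centred within 1 mm. Next is the vase.

Call:
{"api": "drive_tool", "payload": {
  "rows": [
    [0.6,-0.1,0,0,0,0],
    [0.9,-0.1,0,0,0,0],
    [0.9,-0.1,0,0,0,0],
    [0.9,-0.12,0,0,0,0],
    [0.9,-0.12,0,0,0,0],
    [0.9,-0.12,0,0,0,0],
    [0.8,-0.1,0,0,0,0],
    [0.5,-0.06,0,0,0,0]
  ],
  "hand": 0.8
}}

```text
time: 16.65
position: [0.5707, 0.1001, 0.1922]
tool_rot: [[0.27, 0.963, -0.001], [0.963, -0.27, 0.003], [0.003, -0.001, -1.0]]
contact_force: [-0.2, -0.6, -0.1]
finger_gap: 0.0682
finger_force: 0.0
```

Call:
{"api": "drive_tool", "payload": {
  "rows": [
    [0,0,0,0,0,-1],
    [0,0,0,0,0,-1],
    [0,0,0,0,0,-1],
    [0,0,0,0,0,-1],
    [0,0,0,0,0,-1],
    [0,0,0,0,0,-1],
    [0,0,0,0,0,-1]
  ]
}}

```text
time: 17.35
position: [0.5707, 0.0955, 0.1923]
tool_rot: [[-0.537, 0.844, -0.001], [0.844, 0.537, 0.001], [0.001, 0.0, -1.0]]
contact_force: [0.2, 0.2, 0.0]
finger_gap: 0.0688
finger_force: 0.0
```

Call:
{"api": "drive_tool", "payload": {
  "rows": [
    [0,0,0,0,0,-1],
    [0,0,0,0,0,-1],
    [0,0,0,0,0,-1],
    [0,0,0,0,0,-1],
    [0,0,0,0,0,-1],
    [0,0,0,0,0,-1],
    [0,0,0,0,0,0]
  ]
}}

```text
time: 18.05
position: [0.5707, 0.0954, 0.1923]
tool_rot: [[-0.958, 0.285, -0.001], [0.285, 0.958, 0.001], [0.001, 0.001, -1.0]]
contact_force: [-0.4, -0.4, 0.3]
finger_gap: 0.0684
finger_force: 0.0
```

```bash
python3 go.py 0.5706 0.0968 0.12 1.29
```

```text
turn wz -0.07 shift after turn [0.01 0.03 1.45] now [0.01 0.02 1.45] tilt [ 0.01 -0.01  0.  ]
pos [0.5707 0.0954 0.1923] t 18.05 gap 0.0684 F [-0.4 -0.4  0.3] ff 0.0 q [-0.54  0.33  0.37  1.78 -0.14  1.06  1.17]
```

Call:
{"api": "drive_tool", "payload": {
  "rows": [
    [0.01,0.03,0.3,0,0,0],
    [0,0,0.6,0,0,0],
    [0,0,0.7,0,0,0],
    [0,0,0.7,0,0,0],
    [0,0,0.5,0,0,0],
    [0,0,0.3,0,0,0],
    [0,0,0,0,0,0],
    [0,0,0,0,0,0]
  ]
}}

```text
time: 18.85
position: [0.5711, 0.0974, 0.0376]
tool_rot: [[-0.958, 0.285, 0.0], [0.285, 0.958, 0.001], [0.0, 0.001, -1.0]]
contact_force: [1.3, 0.6, 0.4]
finger_gap: 0.0682
finger_force: 0.0
```

```bash
python3 go.py 0.5706 0.0968 0.036 1.29
```

```text
turn wz -0.07 shift after turn [ 0.01 -0.02  0.03] now [ 0.01 -0.02  0.03] tilt [ 0.01 -0.    0.  ]
pos [0.5711 0.0974 0.0376] t 18.85 gap 0.0682 F [1.3 0.6 0.4] ff 0.0 q [-0.49  0.52  0.31  1.89 -0.23  0.76  1.24]
```

Call:
{"api": "drive_tool", "payload": {
  "rows": [
    [0,0,0.03,0,0,0],
    [0,0,0,0,0,0],
    [0,0,0,0,0,0],
    [0,0,0,0,0,0],
    [0,0,0,0,0,0]
  ],
  "hand": 0,
  "grip_force": 28
}}

```text
time: 19.35
position: [0.5714, 0.0977, 0.0368]
tool_rot: [[-0.959, 0.285, 0.001], [0.285, 0.959, 0.002], [-0.001, 0.002, -1.0]]
contact_force: [-0.5, 0.3, 5.2]
finger_gap: 0.0432
finger_force: 28.6
```

Call:
{"api": "drive_tool", "payload": {
  "rows": [
    [0,0,-0.2,0,0,0],
    [0,0,-0.5,0,0,0],
    [0,0,-0.8,0,0,0],
    [0,0,-0.8,0,0,0],
    [0,0,-0.6,0,0,0],
    [0,0,-0.2,0,0,0],
    [0,0,0,0,0,0]
  ]
}}

```text
time: 20.05
position: [0.5711, 0.0974, 0.1915]
tool_rot: [[-0.959, 0.285, 0.001], [0.285, 0.959, 0.002], [-0.001, 0.003, -1.0]]
contact_force: [-0.7, -0.1, -1.9]
finger_gap: 0.0431
finger_force: 29.0
```

```bash
python3 go.py 0.6083 -0.1488 0.18 1.29
```

```text
turn wz -0.06 shift after turn [-2.08 -4.52  0.23] now [-2.11 -4.51  0.22] tilt [0.02 0.   0.  ]
pos [0.5711 0.0974 0.1915] t 20.05 gap 0.0431 F [-0.7 -0.1 -1.9] ff 29.0 q [-0.54  0.33  0.38  1.78 -0.14  1.06  1.17]
```

Call:
{"api": "drive_tool", "payload": {
  "rows": [
    [-0.2,-0.4,0,0,0,0],
    [-0.35,-0.75,0,0,0,0],
    [-0.4,-0.85,0,0,0,0],
    [-0.4,-0.85,0,0,0,0],
    [-0.36,-0.8,0,0,0,0],
    [-0.25,-0.55,0,0,0,0],
    [-0.15,-0.31,0,0,0,0],
    [0,0,0,0,0,0]
  ]
}}

```text
time: 20.85
position: [0.6061, -0.1516, 0.188]
tool_rot: [[-0.957, 0.289, -0.005], [0.289, 0.957, 0.0], [0.004, -0.001, -1.0]]
contact_force: [-0.2, -0.5, -1.5]
finger_gap: 0.043
finger_force: 29.0
```

```bash
python3 go.py 0.6083 -0.1488 0.05 1.29
```

```text
turn wz -0.1 shift after turn [-0.03  0.07  2.76] now [-0.04  0.07  2.76] tilt [-0.01 -0.04  0.  ]
pos [ 0.6061 -0.1516  0.188 ] t 20.85 gap 0.043 F [-0.2 -0.5 -1.5] ff 29.0 q [-0.16  0.43  0.45  1.67 -0.21  1.1   1.63]
```

Call:
{"api": "drive_tool", "payload": {
  "rows": [
    [-0.04,0.07,0.2,0,-0.04,0],
    [0,0,0.5,0,0,0],
    [0,0,0.6,0,0,0],
    [0,0,0.6,0,0,0],
    [0,0,0.5,0,0,0],
    [0,0,0.2,0,0,0],
    [0,0,0,0,0,0],
    [0,0,0,0,0,0]
  ]
}}

```text
time: 21.65
position: [0.6116, -0.145, 0.0606]
tool_rot: [[-0.959, 0.283, 0.005], [0.283, 0.959, 0.0], [-0.004, 0.002, -1.0]]
contact_force: [-0.4, 0.8, -0.8]
finger_gap: 0.0429
finger_force: 29.0
```

```bash
python3 go.py 0.6083 -0.1488 0.037 1.29
```

```text
turn wz -0.05 shift after turn [ 0.04 -0.09  0.47] now [ 0.04 -0.09  0.47] tilt [0.01 0.04 0.  ]
pos [ 0.6116 -0.145   0.0606] t 21.65 gap 0.0429 F [-0.4  0.8 -0.8] ff 29.0 q [-0.13  0.57  0.4   1.76 -0.28  0.86  1.68]
```

Call:
{"api": "drive_tool", "payload": {
  "rows": [
    [0.04,-0.09,0.1,0,0.03,0],
    [0,0,0.12,0,0,0],
    [0,0,0.1,0,0,0],
    [0,0,0.05,0,0,0],
    [0,0,0,0,0,0],
    [0,0,0,0,0,0]
  ]
}}

```text
time: 22.25
position: [0.6076, -0.1499, 0.0414]
tool_rot: [[-0.959, 0.284, -0.0], [0.284, 0.959, 0.001], [0.0, 0.001, -1.0]]
contact_force: [-0.4, 0.2, -1.1]
finger_gap: 0.0428
finger_force: 29.0
```

```bash
python3 go.py 0.6083 -0.1488 0.037 1.29
```

```text
turn wz -0.06 shift after turn [-0.01  0.02  0.09] now [-0.01  0.02  0.09] tilt [ 0.01 -0.   -0.  ]
pos [ 0.6076 -0.1499  0.0414] t 22.25 gap 0.0428 F [-0.4  0.2 -1.1] ff 29.0 q [-0.11  0.6   0.39  1.78 -0.29  0.82  1.7 ]
```

Call:
{"api": "drive_tool", "payload": {
  "rows": [
    [0,0,0.03,0,0,0],
    [0,0,0.02,0,0,0],
    [0,0,0.02,0,0,0],
    [0,0,0.02,0,0,0],
    [0,0,0,0,0,0]
  ]
}}

```text
time: 22.75
position: [0.6076, -0.1499, 0.0369]
tool_rot: [[-0.959, 0.285, -0.0], [0.285, 0.959, 0.001], [0.0, 0.001, -1.0]]
contact_force: [-0.0, 0.6, -0.5]
finger_gap: 0.0431
finger_force: 29.0
```

Call:
{"api": "drive_tool", "payload": {
  "rows": [
    [0,0,0.02,0,0,0],
    [0,0,0,0,0,0]
  ]
}}

```text
time: 22.95
position: [0.6076, -0.1499, 0.0368]
tool_rot: [[-0.959, 0.285, -0.0], [0.285, 0.959, 0.001], [0.001, 0.001, -1.0]]
contact_force: [-1.6, 0.3, 4.0]
finger_gap: 0.043
finger_force: 29.5
```

Vase has touched down. Releasing and rising.

Call:
{"api": "drive_tool", "payload": {
  "rows": [
    [0,0,0,0,0,0],
    [0,0,0,0,0,0],
    [0,0,0,0,0,0],
    [0,0,0,0,0,0],
    [0,0,-0.2,0,0,0],
    [0,0,-0.6,0,0,0],
    [0,0,-0.9,0,0,0],
    [0,0,-0.9,0,0,0]
  ],
  "hand": 0.8
}}

```text
time: 23.75
position: [0.6071, -0.15, 0.1675]
tool_rot: [[-0.959, 0.285, -0.001], [0.285, 0.959, 0.001], [0.001, 0.0, -1.0]]
contact_force: [0.9, -0.2, -0.2]
finger_gap: 0.0685
finger_force: 0.0
```

Call:
{"api": "drive_tool", "payload": {
  "rows": [
    [0,0,-0.5,0,0,0],
    [0,0,0,0,0,1],
    [0,0,0,0,0,1],
    [0,0,0,0,0,1],
    [0,0,0,0,0,1],
    [0,0,0,0,0,1],
    [0,0,0,0,0,1],
    [0,0,0,0,0,1]
  ],
  "hand": 0.65
}}

```text
time: 24.55
position: [0.6076, -0.1501, 0.1917]
tool_rot: [[-0.423, 0.906, 0.001], [0.906, 0.423, 0.001], [0.001, 0.001, -1.0]]
contact_force: [-0.5, -0.5, 0.6]
finger_gap: 0.0555
finger_force: 0.0
```

```bash
python3 go.py 0.4505 0.171 0.12 -0.042; python3 - <<'E'
from h import *
s=snapshot("top"); P=cloud(s).reshape(-1,3); T=np.array([.5488,-.1316]); a=-.281
for z in(.08,.048):
    k=(np.hypot(P[:,0]-.608,P[:,1]+.15)<.03)&(abs(P[:,2]-z)<.005); q=P[k]
    if k.sum()>8:
        c,r=cv2.minEnclosingCircle(q[:,:2].astype(np.float32)); d=np.array(c)-T
        print(z,k.sum(),c,r,"in prop frame",d@[np.cos(a),np.sin(a)],d@[-np.sin(a),np.cos(a)])
E
```

```text
turn wz 3.99 shift after turn [ 6.28 -3.41  1.43] now [ 7.15 -0.13  1.44] tilt [ 0.01 -0.01  0.  ]
pos [ 0.6076 -0.1501  0.1917] t 24.55 gap 0.0555 F [-0.5 -0.5  0.6] ff 0.0 q [-0.29  0.46  0.64  1.67 -0.3   1.11  0.87]
0.08 67 (0.6077653169631958, -0.14937379956245422) 0.012912260368466377 in prop frame 0.06158158386250242 -0.0007246271055043284
0.048 31 (0.6042215824127197, -0.13956010341644287) 0.01825064793229103 in prop frame 0.055455339022910784 0.007721425864721045
```

The vase stands 61.6 mm behind the tall prop and 0.7 mm off sideways. Last is the plaque.

Call:
{"api": "drive_tool", "payload": {
  "rows": [
    [0.4,0,0,0,0,0],
    [0.9,0,0,0,0,0],
    [0.9,0,0,0,0,0],
    [0.9,0,0,0,0,0],
    [0.9,0,0,0,0,0],
    [0.9,0,0,0,0,0],
    [0.9,0,0,0,0,0],
    [0.8,-0.1,0,0,0,0]
  ]
}}

```text
time: 25.4
position: [0.4611, 0.1484, 0.192]
tool_rot: [[-0.431, 0.902, 0.001], [0.902, 0.431, 0.002], [0.001, 0.002, -1.0]]
contact_force: [1.1, 1.0, 0.1]
finger_gap: 0.0557
finger_force: 0.0
```

Call:
{"api": "drive_tool", "payload": {
  "rows": [
    [0.4,0,0,0,0,0],
    [0.15,0,0,0,0,0],
    [0,0,0,0,0,1],
    [0,0,0,0,0,1],
    [0,0,0,0,0,1],
    [0,0,0,0,0,1],
    [0,0,0,0,0,0],
    [0,0,0,0,0,0]
  ]
}}

```text
time: 26.2
position: [0.4506, 0.1701, 0.1915]
tool_rot: [[0.036, 0.999, 0.0], [0.999, -0.036, 0.001], [0.001, 0.0, -1.0]]
contact_force: [-0.1, 0.6, 0.6]
finger_gap: 0.0556
finger_force: 0.0
```

```bash
python3 go.py 0.4505 0.171 0.1 -0.042; python3 - <<'E'
from h import *
s=snapshot("wrist"); save("w3",s["color"])
E
```

```text
turn wz 0.05 shift after turn [ 0.02 -0.    1.83] now [ 0.02 -0.    1.83] tilt [ 0.   -0.01 -0.  ]
pos [0.4506 0.1701 0.1915] t 26.2 gap 0.0556 F [-0.1  0.6  0.6] ff 0.0 q [-1.    0.17  0.62  2.   -0.11  1.01 -0.37]
```

View pics/w3.png

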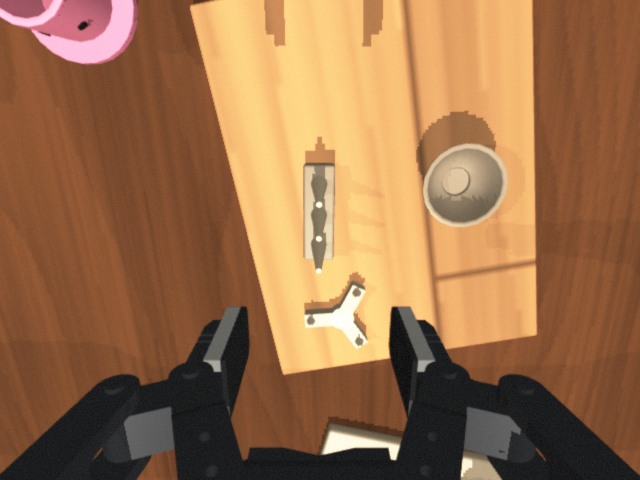

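The bar at (319,212) lies parallel to the image columns, on the finger midline. Descending.

Call:
{"api": "drive_tool", "payload": {
  "rows": [
    [0.02,0,0.4,0,0,0],
    [0,0,0.7,0,0,0],
    [0,0,0.7,0,0,0],
    [0,0,0.6,0,0,0],
    [0,0,0.5,0,0,0],
    [0,0,0.3,0,0,0],
    [0,0,0,0,0,0],
    [0,0,0,0,0,0]
  ]
}}

```text
time: 27.05
position: [0.4506, 0.1719, 0.0315]
tool_rot: [[0.037, 0.999, 0.0], [0.999, -0.037, 0.001], [0.001, 0.0, -1.0]]
contact_force: [0.2, -0.4, 1.1]
finger_gap: 0.0557
finger_force: 0.0
```

```bash
python3 go.py 0.4505 0.171 0.022 -0.042
```

```text
turn wz 0.04 shift after turn [-0.02 -0.    0.19] now [-0.02 -0.    0.19] tilt [ 0.   -0.01  0.  ]
pos [0.4506 0.1719 0.0315] t 27.05 gap 0.0557 F [ 0.2 -0.4  1.1] ff 0.0 q [-0.88  0.43  0.51  2.13 -0.34  0.66 -0.17]
```

Call:
{"api": "drive_tool", "payload": {
  "rows": [
    [0,0,0.12,0,0,0],
    [0,0,0.06,0,0,0],
    [0,0,0,0,0,0],
    [0,0,0,0,0,0]
  ]
}}

```text
time: 27.45
position: [0.4502, 0.1722, 0.0225]
tool_rot: [[0.038, 0.999, 0.0], [0.999, -0.038, 0.001], [0.001, 0.0, -1.0]]
contact_force: [-0.2, 0.9, 0.4]
finger_gap: 0.0554
finger_force: 0.0
```

Call:
{"api": "drive_tool", "payload": {
  "rows": [
    [0,0,0,0,0,0],
    [0,0,0,0,0,0],
    [0,0,0,0,0,0],
    [0,0,0,0,0,0],
    [0,0,0,0,0,0]
  ],
  "hand": 0,
  "grip_force": 25
}}

```text
time: 27.95
position: [0.4503, 0.1722, 0.0225]
tool_rot: [[0.038, 0.999, 0.0], [0.999, -0.038, 0.001], [0.001, 0.0, -1.0]]
contact_force: [-0.8, -0.5, 4.5]
finger_gap: 0.0235
finger_force: 25.4
```

Call:
{"api": "drive_tool", "payload": {
  "rows": [
    [0,0,-0.2,0,0,0],
    [0,0,-0.5,0,0,0],
    [0,0,-0.8,0,0,0],
    [0,0,-0.8,0,0,0],
    [0,0,-0.5,0,0,0],
    [0,0,-0.2,0,0,1],
    [0,0,0,0,0,1],
    [0,0,0,0,0,0]
  ]
}}

```text
time: 28.75
position: [0.45, 0.1719, 0.1728]
tool_rot: [[0.274, 0.962, 0.0], [0.962, -0.274, 0.002], [0.002, -0.0, -1.0]]
contact_force: [-0.2, -0.3, -0.7]
finger_gap: 0.0233
finger_force: 24.9
```

```bash
python3 go.py 0.4425 -0.2972 0.17 -0.281
```

```text
turn wz 0.03 shift after turn [-9.06  2.46  0.06] now [-9.06  2.43  0.04] tilt [-0.   -0.01 -0.  ]
pos [0.45   0.1719 0.1728] t 28.75 gap 0.0233 F [-0.2 -0.3 -0.7] ff 24.9 q [-1.04  0.2   0.67  2.02 -0.15  0.97 -0.58]
```

Call:
{"api": "drive_tool", "payload": {
  "rows": [
    [-0.5,0.15,0,0,0,0],
    [-0.8,0.21,0,0,0,0],
    [-0.85,0.23,0,0,0,0],
    [-0.85,0.23,0,0,0,0],
    [-0.85,0.23,0,0,0,0],
    [-0.85,0.23,0,0,0,0],
    [-0.85,0.23,0,0,0,0],
    [-0.85,0.23,0,0,0,0]
  ]
}}

```text
time: 29.55
position: [0.4453, -0.1611, 0.1718]
tool_rot: [[0.271, 0.963, -0.001], [0.963, -0.271, 0.002], [0.001, -0.001, -1.0]]
contact_force: [1.0, 0.1, -0.7]
finger_gap: 0.0227
finger_force: 24.9
```

Call:
{"api": "drive_tool", "payload": {
  "rows": [
    [-0.85,0.22,0,0,0,0],
    [-0.8,0.2,0,0,0,0],
    [-0.6,0.15,0,0,0,0],
    [-0.2,0.05,0,0,0,0],
    [0,0,0,0,0,0],
    [0,0,0,0,0,0],
    [0,0,0,0,0,0]
  ]
}}

```text
time: 30.25
position: [0.4427, -0.2838, 0.1714]
tool_rot: [[0.271, 0.963, -0.001], [0.963, -0.271, 0.003], [0.002, -0.001, -1.0]]
contact_force: [0.7, 0.7, 0.1]
finger_gap: 0.0236
finger_force: 24.9
```

```bash
python3 go.py 0.4425 -0.2972 0.06 -0.281
```

```text
turn wz 0.06 shift after turn [-0.26  0.07  2.23] now [-0.26  0.07  2.23] tilt [-0.01 -0.02 -0.  ]
pos [ 0.4427 -0.2838  0.1714] t 30.25 gap 0.0236 F [0.7 0.7 0.1] ff 24.9 q [-0.22  0.35  0.87  1.93 -0.32  1.01  0.52]
```

Call:
{"api": "drive_tool", "payload": {
  "rows": [
    [-0.26,0.07,0.2,0,0,0.06],
    [0,0,0.5,0,0,0],
    [0,0,0.6,0,0,0],
    [0,0,0.5,0,0,0],
    [0,0,0.3,0,0,0],
    [0,0,0.1,0,0,0],
    [0,0,0,0,0,0],
    [0,0,0,0,0,0]
  ]
}}

```text
time: 31.05
position: [0.4429, -0.2996, 0.0628]
tool_rot: [[0.281, 0.96, 0.002], [0.96, -0.281, 0.0], [0.001, 0.002, -1.0]]
contact_force: [0.4, -0.5, -0.1]
finger_gap: 0.0236
finger_force: 24.9
```

```bash
python3 go.py 0.4425 -0.2972 0.0225 -0.281
```

```text
turn wz -0.03 shift after turn [ 0.04 -0.02  0.81] now [ 0.04 -0.02  0.81] tilt [ 0.01 -0.   -0.  ]
pos [ 0.4429 -0.2996  0.0628] t 31.05 gap 0.0236 F [ 0.4 -0.5 -0.1] ff 24.9 q [-0.07  0.52  0.75  2.   -0.49  0.81  0.67]
```

Call:
{"api": "drive_tool", "payload": {
  "rows": [
    [0.04,-0.02,0.2,0,0,0],
    [0,0,0.2,0,0,0],
    [0,0,0.15,0,0,0],
    [0,0,0.1,0,0,0],
    [0,0,0.05,0,0,0],
    [0,0,0,0,0,0],
    [0,0,0,0,0,0]
  ]
}}

```text
time: 31.75
position: [0.4417, -0.2973, 0.0269]
tool_rot: [[0.281, 0.96, 0.0], [0.96, -0.281, 0.001], [0.001, -0.0, -1.0]]
contact_force: [-0.1, -0.1, -0.5]
finger_gap: 0.0234
finger_force: 24.9
```

```bash
python3 go.py 0.4425 -0.2972 0.0225 -0.281
```

```text
turn wz -0.03 shift after turn [0.01 0.01 0.09] now [0.01 0.01 0.09] tilt [-0.   -0.01  0.  ]
pos [ 0.4417 -0.2973  0.0269] t 31.75 gap 0.0234 F [-0.1 -0.1 -0.5] ff 24.9 q [-0.04  0.57  0.7   2.02 -0.54  0.75  0.71]
```

Call:
{"api": "drive_tool", "payload": {
  "rows": [
    [0,0,0.03,0,0,0],
    [0,0,0.02,0,0,0],
    [0,0,0.02,0,0,0],
    [0,0,0.01,0,0,0],
    [0,0,0,0,0,0]
  ]
}}

```text
time: 32.25
position: [0.4416, -0.297, 0.0227]
tool_rot: [[0.281, 0.96, -0.0], [0.96, -0.281, 0.001], [0.001, -0.001, -1.0]]
contact_force: [0.2, -0.0, 0.3]
finger_gap: 0.0232
finger_force: 24.9
```

Call:
{"api": "drive_tool", "payload": {
  "rows": [
    [0,0,0.02,0,0,0],
    [0,0,0,0,0,0]
  ]
}}

```text
time: 32.45
position: [0.4417, -0.2971, 0.0225]
tool_rot: [[0.281, 0.96, 0.0], [0.96, -0.281, 0.002], [0.002, -0.0, -1.0]]
contact_force: [-0.8, 2.1, 5.8]
finger_gap: 0.0231
finger_force: 25.7
```

Plaque is down. Opening only a little because the prop is close.

Call:
{"api": "drive_tool", "payload": {
  "rows": [
    [0,0,0,0,0,0],
    [0,0,0,0,0,0],
    [0,0,0,0,0,0],
    [0,0,0,0,0,0],
    [0,0,-0.1,0,0,0],
    [0,0,-0.3,0,0,0],
    [0,0,-0.6,0,0,0],
    [0,0,-0.9,0,0,0]
  ],
  "hand": 0.39
}}

```text
time: 33.25
position: [0.4406, -0.2963, 0.117]
tool_rot: [[0.281, 0.96, -0.004], [0.96, -0.281, 0.002], [0.001, -0.004, -1.0]]
contact_force: [2.0, 0.7, 0.3]
finger_gap: 0.0333
finger_force: 0.0
```

Call:
{"api": "drive_tool", "payload": {
  "rows": [
    [0,0,-0.9,0,0,0],
    [0,0,-0.9,0,0,0],
    [0,-0.6,0,0,0,0],
    [0,-0.6,0,0,0,0],
    [0,0,0,0,0,0],
    [0,0,0,0,0,0]
  ]
}}

```text
time: 33.85
position: [0.3842, -0.2803, 0.2076]
tool_rot: [[0.281, 0.96, 0.003], [0.96, -0.281, 0.002], [0.002, 0.002, -1.0]]
contact_force: [0.2, 0.0, -0.2]
finger_gap: 0.0331
finger_force: 0.0
```

```bash
python3 - <<'E'
from h import *
s=snapshot("top"); W=cloud(s); P=W.reshape(-1,3); a=-.281; X=np.array([np.cos(a),np.sin(a)]); Y=np.array([-np.sin(a),np.cos(a)])
def circ(c,z,r=.04,t=.004):
    q=P[(np.hypot(P[:,0]-c[0],P[:,1]-c[1])<r)&(abs(P[:,2]-z)<t)]; return q[:,:2].astype(np.float32)
R=np.array([.4960,-.3139]); T=np.array([.5488,-.1316]); S=np.array([.5224,-.2228])
q=circ((.4422,-.2984),.026,.05,.003); r=cv2.minAreaRect(q); d=np.array(r[0])-R; print("plaque",len(q),r,d@X,d@Y)
for n,c,z,o in(("lid disc",S,.085,S),("vase",(.608,-.149),.08,T)):
    c,r=cv2.minEnclosingCircle(circ(c,z)); d=np.array(c)-o; print(n,r,d@X,d@Y)
print("bowl",cv2.minEnclosingCircle(circ((.5568,.1923),.04)))
save("top9",cv2.resize(s["color"][110:310,170:570],None,fx=2,fy=2))
s=snapshot("scene"); save("s9",cv2.resize(s["color"][150:350,130:430],None,fx=2.6,fy=2.6))
print(state()["time"],state()["position"],state()["contact_force"])
E
```

```text
plaque 321 ((0.45842283964157104, -0.30235573649406433), (0.07605015486478806, 0.05934695154428482), 72.92475128173828) -0.039304747111678494 0.0006707122964159485
lid disc 0.032089509069919586 -0.00018927788023588406 8.153886999967502e-05
vase 0.013210869394242764 0.06185117067135612 -0.003219043393938942
bowl ((0.5567601323127747, 0.19188682734966278), 0.030830245465040207)
33.95 [ 0.38510998 -0.28057809  0.20741985] [-0.35593212 -0.46535696 -0.16568689]
```

View pics/top9.png

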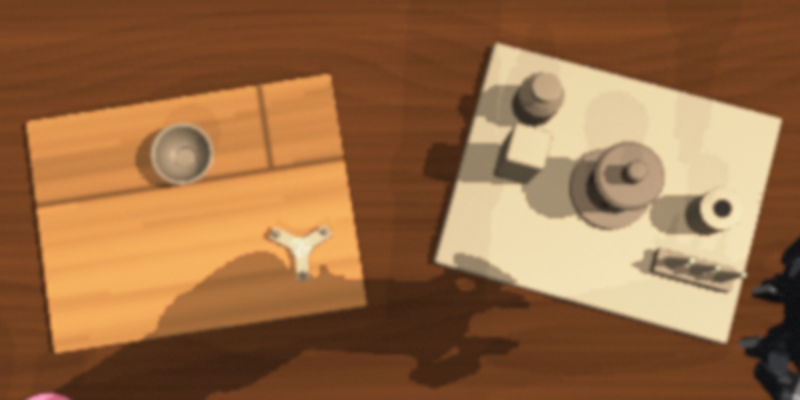

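View pics/s9.png

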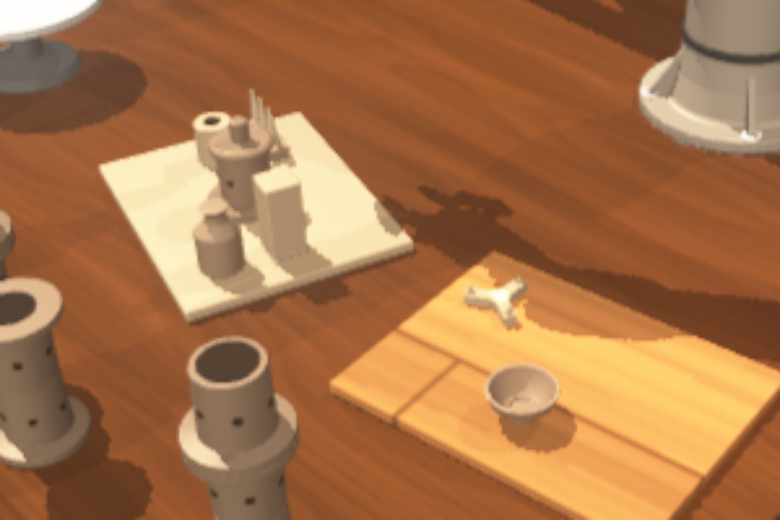

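The final views show every piece in place.
- **Lid:** knob up on the burner (top crop (635,172)).
- **Vase:** behind the square prop (545,90).
- **Plaque:** parallel to the front edge, in front of the round prop (693,270). Its front edge is 69 mm before the prop's centre, so its own centre is about 57 mm before it.
- **Bowl and stilt:** the bowl measures as unmoved, and the stilt looks where it was.

The arm is clear.

```bash
python3 -c "
from h import *
print(sign_off())"
```

```text
the job is handed in; nothing more can be done
None
```

I handed the job in after about 34 s of the 115 s: burner, lid, vase and plaque all stand on the shelf within your tolerances by my last measurements, and the bowl and stilt were left alone; no verdict came back.

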